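Load the weld box and shut its lid

ROBOT

A 7-joint arm with a two-finger parallel gripper is mounted at the origin on the work surface. World frame = base frame: x ahead of the robot, y to its left, z up, the work surface at z = 0. Lengths are in m, angles in rad, forces in N, time in s.
With the tool pointing down it reaches from about 0.4 to 0.9 m from the base axis. Payload 5.6 kg.
Tool frame: the origin (TCP) lies at the very end of the fingers, on their centre line; the grasp point (between the pads) lies 19 mm behind it; x points along the fingers, y is the direction in which the jaws open and shut, and the axes are right-handed (so a half turn about x gives the same grasp; the last joint's range is limited). The gripper opens to 92 mm and grips with 3 to 60 N. Pads are 20 mm wide; open, the fingers measure 128 mm over their backs; the gripper's body (75 mm by 189 mm) begins 69 mm behind the grasp point.
Start: joints at [-1.347, 0.468, -0.012, 1.603, 0.006, 1.071, -0.056], TCP at [0.171, 0.627, 0.215] pointing down, gripper open.
Joint ranges: [-2.53, 2.53], [-0.31, 2.02], [-1.57, 1.55], [0.28, 2.44], [-1.29, 4.43], [0.15, 1.84], [-2.92, 2.92]. Speed limits (rad/s): [2.57, 2.57, 3.14, 3.14, 3.14, 3.14, 3.14].

INTERFACE

Orientations are given as [roll, pitch, yaw] about the fixed x, y, z axes, in that order (R = Rz(yaw) Ry(pitch) Rx(roll)).
In Python, from bench import r, read_camera, camera_info, order gives the robot as it stands. The module is installed in compiled form; this text tells all that it offers.
- The arm moves only by the shell command python3 -m pendant 'ROWS' [FORCE]. ROWS is a JSON object of lists of equal length, an entry for each row: "translation": the shift along the tool's x, y, z in cm, a list of three; "angular": the turn, a rotation vector about the tool's x, y, z in rad, a list of three; "jaw": the opening, from 0 (shut) to 1 (fully open). A call has 1 to 20 rows; each row is the pose to reach, as a shift and turn from the pose measured when the call began, along the tool's axes at that moment; what a row does not reach only later rows make up. A row lasts 1/8 s, in which the tool goes at most 62.5 mm and 10.7 degrees, less where a joint would pass 70% of its speed; a pose out of reach is approached as far as the arm can. A call with a gripper value outside its range is refused whole. The fingers move at their own pace and stop on an object; FORCE is the grip in N (left out, the last holds). Time passes only in rows, so rows that repeat a pose let the fingers close. It gives the time, the measured TCP pose, the force and the opening at its end, in the units of the state.
- r.observe(): the state, without advancing time (a new reading comes with each control period).
- read_camera(name): name is "side" or "top" or "wrist"; returns the picture (420x560x3 uint8, blue, green, red); there is no depth.
- camera_info(name): a dict with "K" (3x3 intrinsics, pixels), "world_to_cam" (4x4, takes a point from world to camera coordinates). Camera axes: x right, y down, z forward; pixel columns grow to the right and rows downward; lengths in m; the calibration is good to about 2 mm. A picture is of the moment at which its call begins: read the wrist's pose just before it. camera_info takes no time and is no camera call; for the wrist camera it gives the pose at the moment of the call.
- order.hand_in(): hands the job in, once; it reports no verdict.
The state is a dict: "time": time; "joint_positions": joint angles; "qvel": joint speeds; "joint_efforts": joint torques, N m; "ee_pos": TCP position; "tool_rot": TCP orientation; "force": force on the tool from outside, world axes, zero at the start; "torque": the same for the moment, N m; "width": opening from 0.0 (shut) to 1.0 (fully open).
Only numpy, scipy, OpenCV 4.12 (cv2) and the standard library are available. Lean on these libraries where they do the work, as an engineer would, in place of code of your own. Each camera call takes 0.05 s, during which the arm holds its last target.

TASK

Get the weld box ready to fire: with your fingertips, push the tray that carries the stepped rectangular steel block into the box until it is fully home against the back, then press the hinged lid all the way down without slamming it. Only push: do not lift the tray or touch the block. Leave the other tray, with the round collar, where it is, and do not disturb the other things on the bench.

Things in the scene. Friction and masses are not known exactly. Their poses are not given: they have to be found in the camera images.
- weld_box: dark blue sheet-metal box fixed to the bench, 150 deep (x -75 to +75 mm) x 228 wide, walls 95 high, open top under a lid. Origin: centre of its footprint on the bench; x points from the open front to the back, z up. A base plate, top at z = 12, runs out in front to x = -260; on it two lanes along x, centred at y = +54 and -54, 96 wide between 10 mm high rails, lead into the box
- box_stop (a point): the stop: middle of the back wall's inner face (box frame x = +63, y = 0, z = 40 mm). A tray that is home touches it: its origin is then at box x = -31 mm and the outer face of its lip at x = -125 mm, 50 mm in front of the box. The openings in the front wall are 80 mm high
- work_tray: bare aluminium tray, 188 long (x) x 90 wide (y), with an upright lip across its near end, 6 thick, top 35 above the underside. Origin: centre of the underside; the lip's outer face is at tray x = -94 mm. Loose in one of the two lanes (either, it changes), 3 mm play each side; slides on plastic runners with 1 to 4 N. This is the tray to push in: it carries the rectangular block. At the start it is pulled out 95 to 120 mm
- spare_tray: bare aluminium tray, 188 long (x) x 90 wide (y), with an upright lip across its near end, 6 thick, top 35 above the underside. Origin: centre of the underside; the lip's outer face is at tray x = -94 mm. Loose in one of the two lanes (either, it changes), 3 mm play each side; slides on plastic runners with 1 to 4 N. This one carries the round collar and stays out where it is, in the other lane
- block_center (a point): centre of the stepped steel mould block, 40 (x) x 50 (y), 34 high with a smaller step on top; it stands loose on the work tray between two 6 mm ledges, nominally 30 mm ahead (+x) of the tray's origin
- collar: round steel collar, 42 outer dia, 24 high, standing loose on the spare tray; origin at the centre of its underside
- lid (a joint): lid angle in rad: 0 is shut flat on the box, grows as its free edge rises; starts 0.55 to 0.9. Stiff hinge that stays where it is left; about 3 to 5 N pressed near the free edge moves it down
- lid_hinge (a point): midpoint of the lid's hinge line, on top of the back wall (box frame x = +75, y = 0, z = 98 mm); the line runs along the box's y. The lid is a flat aluminium frame with an amber window, 228 wide, 150 from hinge to free edge, 6 thick; the hinge line is at mid thickness
- lid_edge (a point): middle of the free edge of the lid, on its upper face (150 mm from the hinge line, above the front wall when shut)
- flask: black drinking flask, 68 dia x 210 high, standing (mm); bystander, origin at its underside's centre
- punch: steel punch with a square head, 22 wide, 60 high, standing beside the base plate (mm); bystander, origin at its underside's centre
- jar: small jar, 48 dia x 55 high, standing beside the base plate (mm); bystander, origin at its underside's centre
- driver: screwdriver lying on the table, 170 long (mm); bystander
- brush: brush lying on the table, 170 long (mm); bystander
- cup: steel cup, 72 dia x 80 high (mm); bystander, origin at its underside's centre
There are look-alikes about, which are no part of the job. Leave any yellow look-alike of the work_tray alone.

How it is judged:
By the outcome, as a careful person would: the job done as asked, in the order asked, and still so for the second after the job is handed in, with the robot touching nothing.
It also fails if it takes over 48 s, if anything falls off the work surface, if the arm or the gripper's body presses on something with over 40 N, if the wrist force passes 120 N, or if a joint passes its speed limit or range.

## Working session

There is one attempt and no reset: what is moved stays moved. The work goes in short steps, Python scripts to look and compute and a shell command to move; the robot and the scene stay as the last step left them, time stands still between calls to the robot, and variables do not carry over. Pictures are saved under pics/ and viewed, and the job is handed in when it is done.

```bash
mkdir -p pics; ls
python3 - <<'E'
from bench import r, read_camera, camera_info, order
import cv2,numpy as np
s=r.observe()
print({k:np.round(v,3).tolist() for k,v in s.items()})
for n in ("side","top","wrist"):
    c=camera_info(n); print(n,np.round(c["K"],1).tolist(),np.round(c["world_to_cam"],4).tolist())
    cv2.imwrite(f"pics/{n}0.png",read_camera(n))
E
```

```text
pics
{'time': 0.0, 'joint_positions': [-1.347, 0.468, -0.012, 1.604, 0.006, 1.071, -0.056], 'qvel': [-0.001, 0.002, 0.001, -0.002, -0.001, -0.001, -0.002], 'joint_efforts': [0.001, -52.057, -0.012, -24.376, -0.057, 0.017, 0.0], 'ee_pos': [0.171, 0.626, 0.214], 'tool_rot': [-1.489, 1.569, -1.756], 'force': [0.52, -0.255, 0.387], 'torque': [0.016, -0.001, 0.024], 'width': 0.999}
side [[534.9, 0.0, 275.6], [0.0, 534.9, 208.7], [0.0, 0.0, 1.0]] [[-0.996, -0.0895, 0.0024, 0.5498], [-0.0468, 0.4969, -0.8666, 0.1146], [0.0763, -0.8632, -0.499, 1.3351], [0.0, 0.0, 0.0, 1.0]]
top [[388.0, 0.0, 283.1], [0.0, 388.0, 209.1], [0.0, 0.0, 1.0]] [[-0.0138, -0.9998, -0.0134, 0.0112], [-0.992, 0.0154, -0.1253, 0.5769], [0.1255, 0.0116, -0.992, 1.0256], [0.0, 0.0, 0.0, 1.0]]
wrist [[309.5, 0.0, 281.6], [0.0, 309.5, 215.4], [0.0, 0.0, 1.0]] [[0.2633, 0.9647, -0.0013, -0.6485], [0.9363, -0.2552, 0.2414, -0.0279], [0.2326, -0.0648, -0.9704, 0.3889], [0.0, 0.0, 0.0, 1.0]]
```

View pics/top0.png

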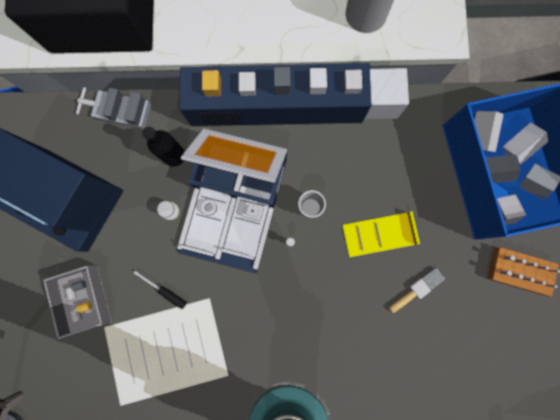

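View pics/side0.png

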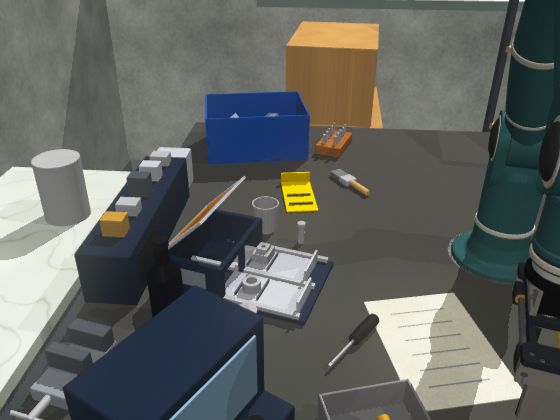

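View pics/wrist0.png

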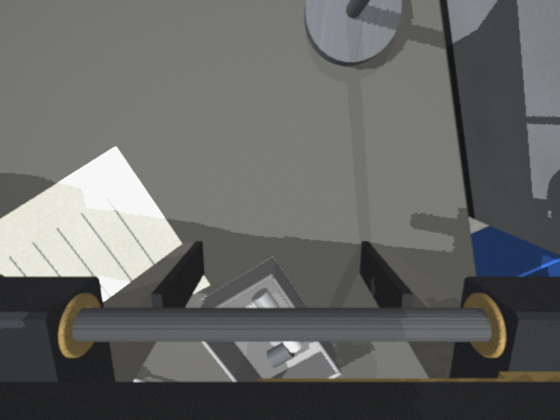

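Run:
```python
import cv2
t=cv2.imread("pics/top0.png")[110:290,130:350]
cv2.imwrite("pics/topz.png",cv2.resize(t,None,fx=3.3,fy=3.3,interpolation=cv2.INTER_CUBIC))
t=cv2.imread("pics/side0.png")[165:335,150:350]
cv2.imwrite("pics/sidez.png",cv2.resize(t,None,fx=3.5,fy=3.5,interpolation=cv2.INTER_CUBIC))
```

```text
(no output)
```

View pics/topz.png

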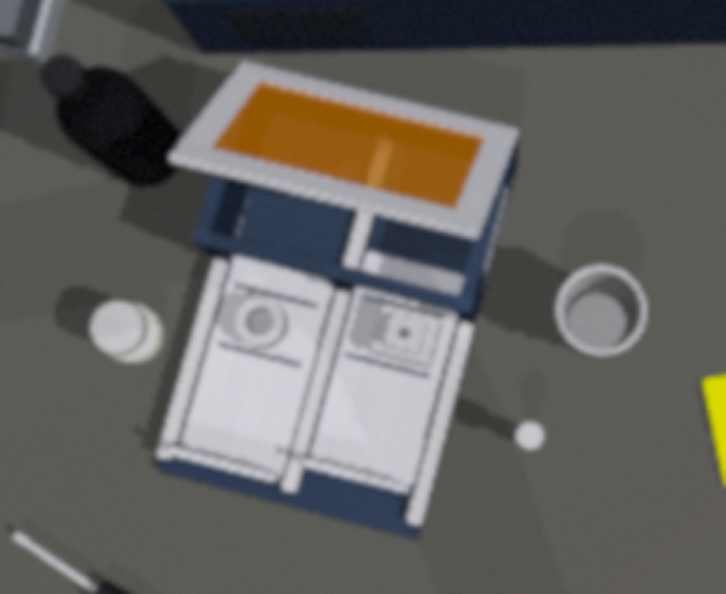

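View pics/sidez.png

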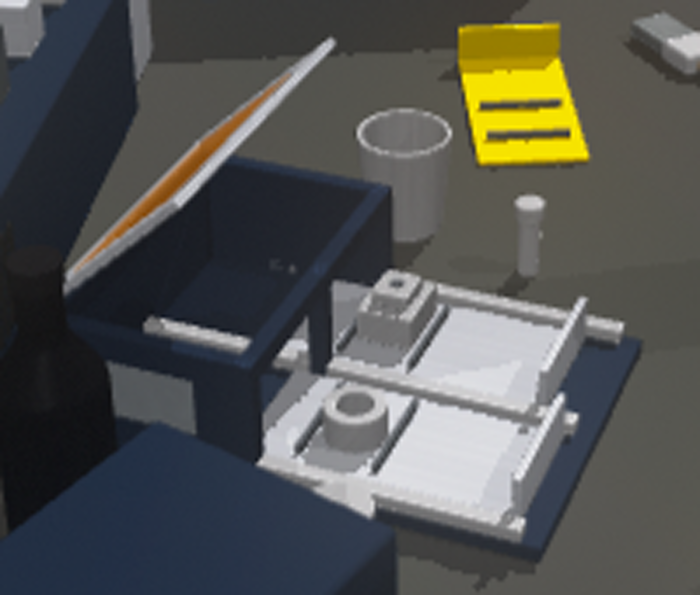

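```bash
cat > h.py <<'E'
import numpy as np
from bench import r, read_camera, camera_info, order
def ray(n,px,ci=None):
    c=ci or camera_info(n);T=np.array(c["world_to_cam"]);R=T[:3,:3];o=-R.T@T[:3,3]
    d=R.T@np.linalg.solve(np.array(c["K"]),[px[0],px[1],1]);return o,d/np.linalg.norm(d)
def onz(n,px,z):
    o,d=ray(n,px);return o+d*(z-o[2])/d[2]
def proj(n,p):
    c=camera_info(n);q=np.array(c["world_to_cam"])@np.r_[p,1];q=np.array(c["K"])@q[:3];return q[:2]/q[2]
E
python3 - <<'E'
from h import *
Z=lambda x,y:(x/3.3+130-.5,y/3.3+110-.5)
S=lambda x,y:(x/3.5+150-.5,y/3.5+165-.5)
for nm,f,n,p,z in [("plateFL",Z,"top",(158,466),.012),("plateFR",Z,"top",(419,536),.012),("plateFL",S,"side",(540,557),.012),("plateFR",S,"side",(640,343),.012),
 ("boxFL",Z,"top",(197,245),.095),("boxFR",Z,"top",(476,314),.095),("boxFL",S,"side",(243,368),.095),("boxFR",S,"side",(391,188),.095),
 ("lipL",Z,"top",(305,460),.047),("lipR",Z,"top",(405,490),.047),("lipL",S,"side",(543,373),.047),("lipR",S,"side",(585,300),.047),
 ("sparelipL",Z,"top",(180,450),.047),("sparelipR",Z,"top",(278,480),.047),("punch",Z,"top",(530,436),.06),("cup",Z,"top",(600,310),.08),("flasktop",Z,"top",(63,76),.21),("block",Z,"top",(404,332),.05)]:
    print(nm,n,np.round(onz(n,f(*p),z),4)[:2])
E
```

```text
plateFL top [0.4684 0.2979]
plateFR top [0.4074 0.0787]
plateFL side [0.4661 0.309 ]
plateFR side [0.4072 0.0885]
boxFL top [0.6403 0.2468]
boxFR top [0.5816 0.0262]
boxFL side [0.6485 0.2527]
boxFR side [0.584  0.0366]
lipL top [0.4708 0.1682]
lipR top [0.4455 0.087 ]
lipL side [0.471  0.1762]
lipR side [0.4462 0.0913]
sparelipL top [0.4803 0.2702]
sparelipR top [0.4549 0.19  ]
punch top [ 0.487  -0.0148]
cup top [ 0.5854 -0.072 ]
flasktop top [0.7418 0.3152]
block top [0.5739 0.087 ]
```

```bash
cat >> h.py <<'E'
from scipy.spatial.transform import Rotation as Ro
BO=np.array([.687,.122]);BY=-.27
def b2w(p):
    c,s=np.cos(BY),np.sin(BY);return np.array([BO[0]+c*p[0]-s*p[1],BO[1]+s*p[0]+c*p[1],p[2]])
def w2b(p):
    c,s=np.cos(BY),np.sin(BY);d=np.array(p[:2])-BO;return np.array([c*d[0]+s*d[1],-s*d[0]+c*d[1],p[2]])
def st(): 
    s=r.observe();return s,np.array(s["ee_pos"]),Ro.from_euler("xyz",s["tool_rot"])
def plan(pb,tilt=0,flip=1):
    """pb: target TCP in box frame; tool down, jaws along box y; tilt about box y"""
    s,p,R=st();w=b2w(pb);x=Ro.from_euler("z",BY)*Ro.from_euler("y",tilt)
    y=flip*np.array([0,1.,0]);X=np.array([0,0,-1.]);M=np.c_[X,y,np.cross(X,y)]
    T=x*Ro.from_matrix(M)
    print("t",round(s["time"],2),"box now",np.round(w2b(p)*1000,1),"F",np.round(s["force"],1),"w",round(s["width"],2))
    print(" shift cm",np.round(R.inv().apply(w-p)*100,2),"turn",np.round((R.inv()*T).as_rotvec(),3))
E
python3 - <<'E'
from h import *
s,p,R=st();print(R.as_matrix().round(2))
plan((-.27,-.054,.2));plan((-.27,-.054,.2),flip=-1)
E
```

```text
[[-0.    0.26  0.96]
 [-0.    0.96 -0.26]
 [-1.   -0.    0.  ]]
t 0.15 box now [-631.6  348.7  213.8] F [-0.7  0.7 -0.3] w 1.0
 shift cm [  1.45 -40.38  36.03] turn [0.003 0.    0.001]
t 0.15 box now [-631.6  348.7  213.8] F [-0.7  0.7 -0.3] w 1.0
 shift cm [  1.45 -40.38  36.03] turn [-3.138e+00 -2.000e-03  0.000e+00]
```

```bash
python3 -m pendant '{"translation":[[0,-2,2],[0,-5,5],[0,-9,8.5],[0,-13,12],[0,-17,15.5],[0,-21,19],[0,-25,22.5],[0,-29,26],[0,-33,29.5],[0,-36.5,33],[0,-39,35],[0,-40.4,36],[0,-40.4,36]],"angular":[[0,0,0],[0,0,0],[0,0,0],[0,0,0],[0,0,0],[0,0,0],[0,0,0],[0,0,0],[0,0,0],[0,0,0],[0,0,0],[0,0,0],[0,0,0]],"jaw":[0.2,0.2,0.2,0.2,0.2,0.2,0.2,0.2,0.2,0.2,0.2,0.2,0.2]}'
python3 - <<'E'
from h import *
import cv2
plan((-.27,-.054,.2))
for n in ("wrist","top"): cv2.imwrite(f"pics/{n}1.png",read_camera(n))
print(np.round(camera_info("wrist")["world_to_cam"],4).tolist())
E
```

```text
time: 1.78
ee_pos: [0.4122, 0.1409, 0.2144]
tool_rot: [-1.525, 1.569, -1.795]
force: [0.2, 0.7, -0.3]
width: 0.196
t 1.77 box now [-269.9  -55.1  214.4] F [ 0.2  0.7 -0.3] w 0.2
 shift cm [ 1.44  0.11 -0.01] turn [0.    0.    0.001]
[[0.2628, 0.9649, -0.0009, -0.2448], [0.9364, -0.2548, 0.2411, -0.3767], [0.2324, -0.0642, -0.9705, 0.3023], [0.0, 0.0, 0.0, 1.0]]
```

View pics/wrist1.png

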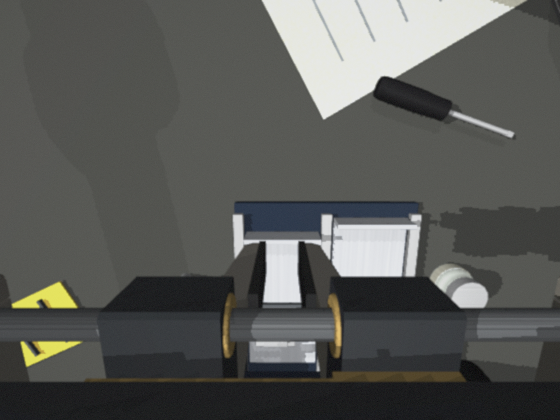

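View pics/top1.png

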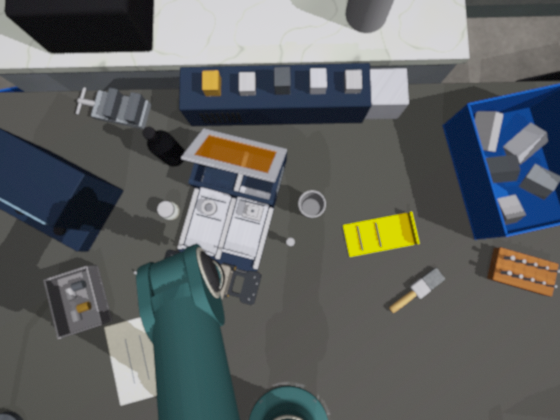

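Run:
```python
import cv2
t=cv2.imread("pics/wrist1.png")[190:290,220:440]
cv2.imwrite("pics/wz.png",cv2.resize(t,None,fx=3.6,fy=3.6,interpolation=cv2.INTER_NEAREST))
```

```text
(no output)
```

View pics/wz.png

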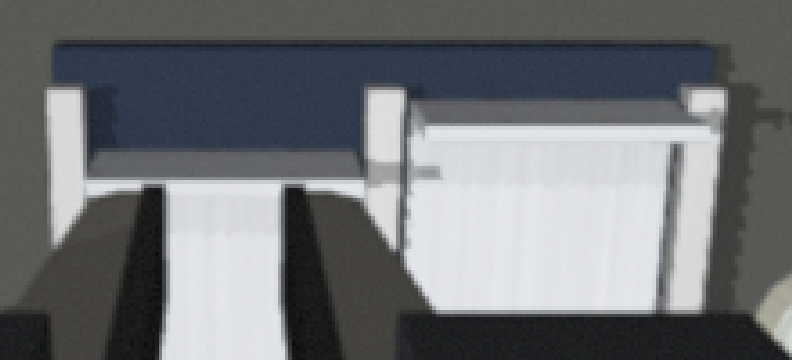

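Run:
```python
from h import *
W=lambda x,y:(x/3.6+220-.5,y/3.6+190-.5)
for nm,p,z in [("plR",(52,46),.012),("plL",(716,48),.012),("lipR",(86,178),.047),("lipL",(365,178),.047),("lipbotR",(92,150),.013),("lipbotL",(358,150),.013),("spR",(424,125),.047),("spL",(715,122),.047),("railRtip",(65,88),.022),("railMtip",(386,88),.022),("railLtip",(707,88),.022)]:
    w=onz("wrist",W(*p),z);print(nm,w.round(4)[:2],(w2b(w)*1000).round(1))
```

```text
plR [0.4046 0.083 ] [-261.8 -112.9   12. ]
plL [0.4646 0.3009] [-262.1  113.1   12. ]
lipR [0.4428 0.0878] [-226.2  -98.1   47. ]
lipL [0.4661 0.1734] [-226.6   -9.4   47. ]
lipbotR [0.4433 0.0856] [-225.2 -100.1   13. ]
lipbotL [0.4675 0.1748] [-225.6   -7.7   13. ]
spR [0.4539 0.1953] [-244.2    8.5   47. ]
spL [0.4769 0.2835] [-245.5   99.7   47. ]
railRtip [0.4178 0.085 ] [-249.5 -107.5   22. ]
railMtip [0.446  0.1885] [-2.5e+02 -2.0e-01  2.2e+01]
railLtip [0.4742 0.292 ] [-250.5  107.1   22. ]
```

```bash
python3 -m pendant '{"translation":[[4,0.1,0],[9,0.1,0],[14,0.1,0],[17,0.1,0],[18.7,0.1,0],[18.7,0.1,0],[18.7,0.1,1],[18.7,0.1,2],[18.7,0.1,2.6],[18.7,0.1,3.0],[18.7,0.1,3.4],[18.7,0.1,3.8],[18.7,0.1,4.2]],"angular":[[0,0,0],[0,0,0],[0,0,0],[0,0,0],[0,0,0],[0,0,0],[0,0,0],[0,0,0],[0,0,0],[0,0,0],[0,0,0],[0,0,0],[0,0,0]],"jaw":[0.2,0.2,0.2,0.2,0.2,0.2,0.2,0.2,0.2,0.2,0.2,0.2,0.2]}'
python3 - <<'E'
from h import *
import cv2
plan((-.137,-.054,.027))
for n in ("wrist","side"): cv2.imwrite(f"pics/{n}2.png",read_camera(n))
E
```

```text
time: 3.5
ee_pos: [0.4514, 0.1323, 0.0272]
tool_rot: [-2.467, 1.568, -2.733]
force: [-3.5, 1.6, 1.4]
width: 0.193
t 3.5 box now [-229.8  -52.9   27.2] F [-3.5  1.6  1.4] w 0.19
 shift cm [-0.   -0.15  9.28] turn [ 0.004 -0.002  0.002]
```

View pics/side2.png

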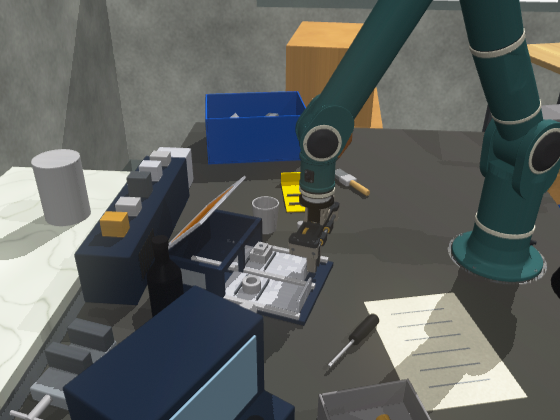

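View pics/wrist2.png

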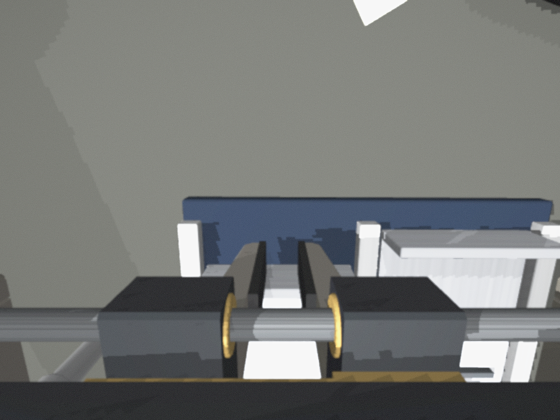

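```bash
python3 -m pendant '{"translation":[[0,-0.05,0.3],[0,-0.1,0.8],[0,-0.1,1.4],[0,-0.1,2.0],[0,-0.1,2.6],[0,-0.1,3.2],[0,-0.1,3.8],[0,-0.1,4.4],[0,-0.1,5.0],[0,-0.1,5.6],[0,-0.1,6.2],[0,-0.1,6.8],[0,-0.1,7.3],[0,-0.1,7.7],[0,-0.1,8.0],[0,-0.1,8.2]],"angular":[[0,0,0],[0,0,0],[0,0,0],[0,0,0],[0,0,0],[0,0,0],[0,0,0],[0,0,0],[0,0,0],[0,0,0],[0,0,0],[0,0,0],[0,0,0],[0,0,0],[0,0,0],[0,0,0]],"jaw":[0.2,0.2,0.2,0.2,0.2,0.2,0.2,0.2,0.2,0.2,0.2,0.2,0.2,0.2,0.2,0.2]}'
python3 - <<'E'
from h import *
plan((-.137,-.054,.027))
E
```

```text
time: 5.6
ee_pos: [0.5314, 0.1096, 0.0272]
tool_rot: [-1.916, 1.569, -2.182]
force: [-2.8, 0.6, -0.2]
width: 0.199
t 5.6 box now [-146.7  -53.4   27.2] F [-2.8  0.6 -0.2] w 0.2
 shift cm [ 0.02 -0.06  0.97] turn [ 0.004 -0.     0.001]
```

```bash
python3 -m pendant '{"translation":[[0,0,0.2],[0,0,0.4],[0,0,0.6],[0,0,0.75]],"angular":[[0,0,0],[0,0,0],[0,0,0],[0,0,0]],"jaw":[0.2,0.2,0.2,0.2]}'
python3 - <<'E'
from h import *
plan((-.137,-.054,.027))
E
```

```text
time: 6.1
ee_pos: [0.5388, 0.1076, 0.0272]
tool_rot: [-1.912, 1.569, -2.179]
force: [-2.5, 0.3, -1.0]
width: 0.199
t 6.1 box now [-139.   -53.4   27.2] F [-2.5  0.3 -1. ] w 0.2
 shift cm [ 0.02 -0.06  0.2 ] turn [ 0.004 -0.     0.001]
```

```bash
python3 -m pendant '{"translation":[[0,0,0.1],[0,0,0.2],[0,0,0.3]],"angular":[[0,0,0],[0,0,0],[0,0,0]],"jaw":[0.2,0.2,0.2]}'
python3 - <<'E'
from h import *
plan((-.137,-.054,.027))
E
```

```text
time: 6.48
ee_pos: [0.5413, 0.1069, 0.0272]
tool_rot: [-2.324, 1.569, -2.591]
force: [-5.2, 1.8, 2.2]
width: 0.2
t 6.47 box now [-136.4  -53.4   27.2] F [-5.2  1.8  2.2] w 0.2
 shift cm [ 0.02 -0.06 -0.06] turn [ 0.004 -0.001  0.001]
```

Force is starting to rise, so I'll keep going in small steps.

```bash
python3 -m pendant '{"translation":[[0,0,0.1],[0,0,0.2],[0,0,0.25]],"angular":[[0,0,0],[0,0,0],[0,0,0]],"jaw":[0.2,0.2,0.2]}'
python3 - <<'E'
from h import *
plan((-.137,-.054,.027))
E
```

```text
time: 6.85
ee_pos: [0.5413, 0.1069, 0.0272]
tool_rot: [-2.806, 1.564, -3.071]
force: [-8.9, 2.1, 7.1]
width: 0.198
t 6.85 box now [-136.4  -53.4   27.2] F [-8.9  2.1  7.1] w 0.2
 shift cm [ 0.02 -0.06 -0.06] turn [ 0.004 -0.006  0.002]
```

```bash
python3 -m pendant '{"translation":[[0,0,-1],[0,0,-3],[0,0,-4.5],[-3,0,-5],[-8,0,-5],[-13,0,-5],[-18,0,-5],[-22,0,-5],[-24,0,-5],[-24,0,-5]],"angular":[[0,0,0],[0,0,0],[0,0,0],[0,0,0],[0,0,0],[0,0,0],[0,0,0],[0,0,0],[0,0,0],[0,0,0]],"jaw":[0.2,0.2,0.2,0.2,0.2,0.2,0.2,0.2,0.2,0.2]}'
sed -i 's/BO=.*;BY/BO=np.array([.6851,.1225]);BY/' h.py
python3 - <<'E'
from h import *
import cv2
plan((-.04,0,.2))
for n in ("wrist","side","top"): cv2.imwrite(f"pics/{n}3.png",read_camera(n))
t=cv2.imread("pics/top3.png")[110:290,130:350]
cv2.imwrite("pics/topz3.png",cv2.resize(t,None,fx=3.3,fy=3.3,interpolation=cv2.INTER_CUBIC))
t=cv2.imread("pics/side3.png")[165:335,150:350]
cv2.imwrite("pics/sidez3.png",cv2.resize(t,None,fx=3.5,fy=3.5,interpolation=cv2.INTER_CUBIC))
E
```

```text
time: 8.1
ee_pos: [0.4957, 0.1204, 0.2691]
tool_rot: [2.905, 1.568, 2.64]
force: [-0.2, -0.0, 0.4]
width: 0.201
t 8.1 box now [-182.   -52.5  269.1] F [-0.2 -0.   0.4] w 0.2
 shift cm [ 6.88  5.19 14.23] turn [ 0.004 -0.003 -0.001]
```

View pics/wrist3.png

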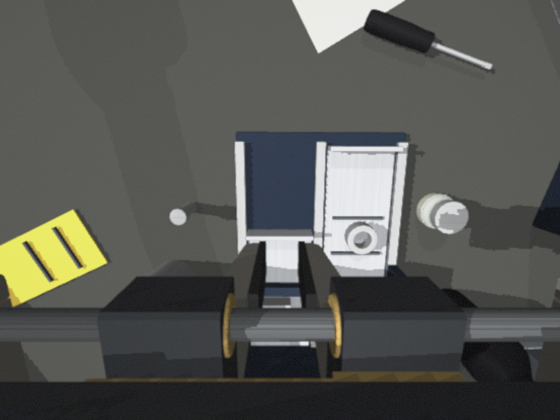

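View pics/topz3.png

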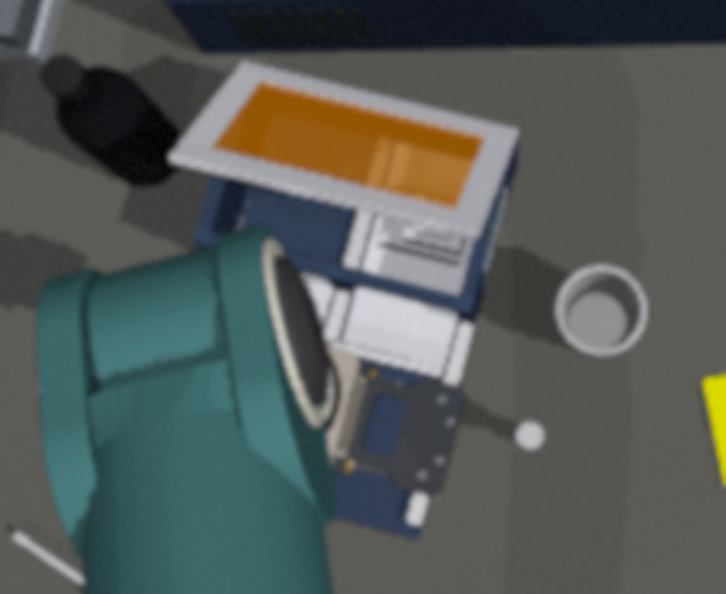

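View pics/sidez3.png

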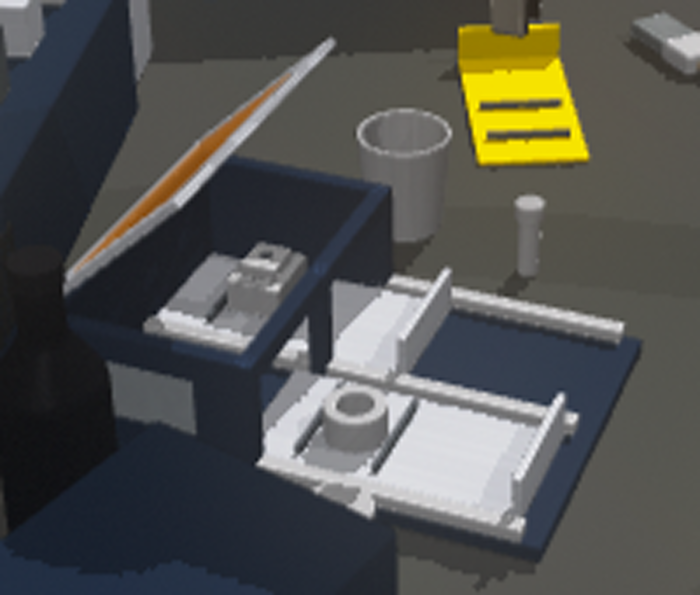

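Run:
```python
from h import *
import cv2
Z=lambda x,y:(x/3.3+130-.5,y/3.3+110-.5)
S=lambda x,y:(x/3.5+150-.5,y/3.5+165-.5)
def ony(n,px,yb):
    o,d=ray(n,px);nrm=b2w((0,1,0))-b2w((0,0,0));nrm[2]=0;c=b2w((0,yb,0));t=((c-o)@nrm)/(d@nrm);return w2b(o+d*t)*1000
for nm,n,px,y in [("freeL","top",Z(170,160),.114),("freeR","top",Z(480,238),-.114),("hingeL","top",Z(245,63),.114),("hingeR","top",Z(519,130),-.114),("freeL","side",S(180,207),.114),("freeR","side",S(334,42),-.114)]:
    q=ony(n,px,y);print(nm,n,q.round(1),"ang",np.arctan2(q[2]-98,75-q[0]).round(3),"r",np.hypot(q[2]-98,75-q[0]).round(1))
t=cv2.imread("pics/wrist3.png")[120:300,220:440]
cv2.imwrite("pics/wz3.png",cv2.resize(t,None,fx=3.3,fy=3.3,interpolation=cv2.INTER_NEAREST))
```

```text
freeL top [-33.9 114.  195.5] ang 0.73 r 146.1
freeR top [ -27.9 -114.   167.5] ang 0.594 r 124.2
hingeL top [ 78.  114.   89.9] ang -1.928 r 8.7
hingeR top [  83.8 -114.    74. ] ang -1.924 r 25.6
freeL side [-34.8 114.  199.2] ang 0.745 r 149.3
freeR side [ -32.6 -114.   198.7] ang 0.752 r 147.3
```

View pics/wz3.png

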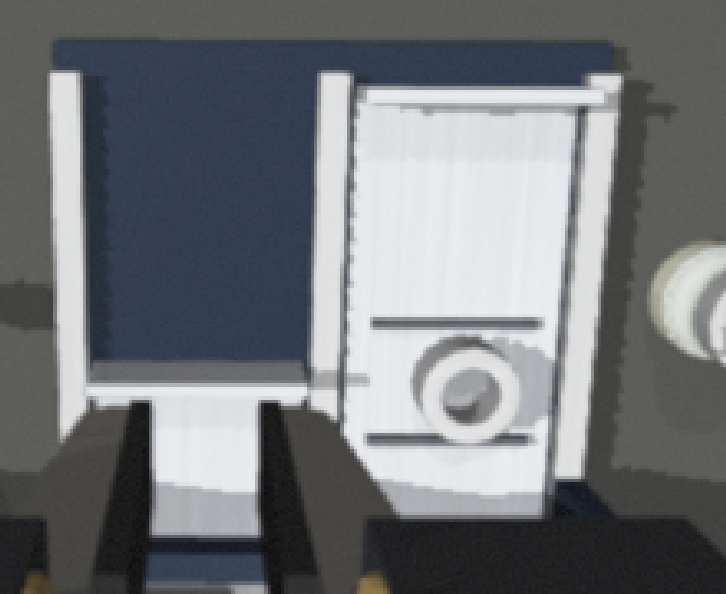

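Run:
```python
from h import *
W=lambda x,y:(x/3.3+220-.5,y/3.3+120-.5)
for nm,p,z in [("plR",(53,42),.012),("plL",(612,42),.012),("lipR",(90,384),.047),("lipL",(308,384),.047),("spR",(358,89),.047),("spL",(605,89),.047)]:
    print(nm,(w2b(onz("wrist",W(*p),z))*1000).round(1))
plan((-.02,0,.23))
for th in np.arange(.75,-.01,-.075): print(round(th,3),np.round([75-137*np.cos(th)-3*np.sin(th),98+137*np.sin(th)+3*np.cos(th)],1))
```

```text
plR [-260.2 -116.3   12. ]
plL [-261.2  108.    12. ]
lipR [-127.6 -100.3   47. ]
lipL [-128.1  -13.4   47. ]
spR [-242.9    1.9   47. ]
spL [-243.4   93.7   47. ]
t 8.25 box now [-183.5  -53.4  266.3] F [-0.3 -0.5 -0.4] w 0.2
 shift cm [ 3.49  5.28 16.4 ] turn [ 0.004 -0.007  0.003]
0.75 [-27.3 193.6]
0.675 [-33.8 186. ]
0.6 [-39.8 177.8]
0.525 [-45.1 169.3]
0.45 [-49.7 160.3]
0.375 [-53.6 151. ]
0.3 [-56.8 141.4]
0.225 [-59.2 131.5]
0.15 [-60.9 121.4]
0.075 [-61.8 111.3]
0.0 [-62. 101.]
```

Run:
```python
import cv2
for k in (0,3):
    t=cv2.imread(f"pics/side{k}.png")[220:330,240:340]
    cv2.imwrite(f"pics/sl{k}.png",cv2.resize(t,None,fx=5,fy=5,interpolation=cv2.INTER_NEAREST))
```

```text
(no output)
```

View pics/sl0.png

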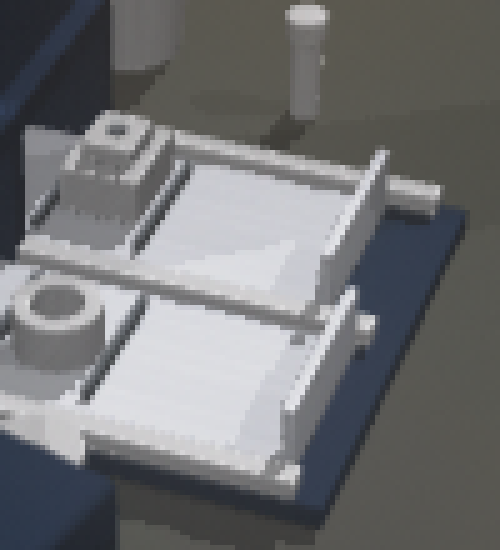

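View pics/sl3.png

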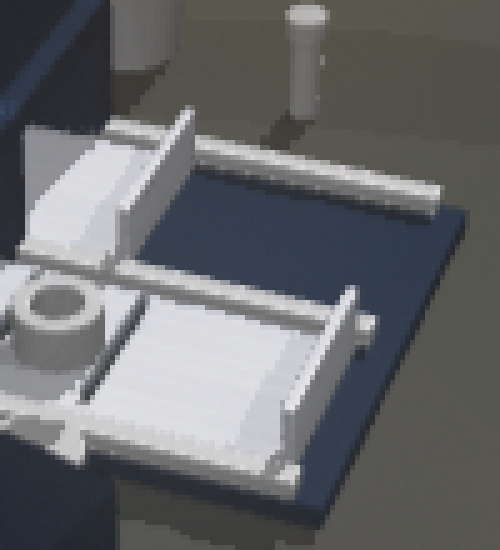

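Run:
```python
from h import *
S=lambda x,y:(x/5+240-.5,y/5+220-.5)
for nm,p,z in [("R0",(388,152),.047),("R3",(196,108),.047),("L0",(330,258),.047),("L3",(130,210),.047),("plFR",(467,210),.012),("plFL",(318,526),.012),("railR",(441,187),.022)]:
    print(nm,(w2b(onz("side",S(*p),z))*1000).round(1))
```

```text
R0 [-222.5  -95.5   47. ]
R3 [-124.3  -98.6   47. ]
L0 [-222.5   -5.9   47. ]
L3 [-125.5   -8.3   47. ]
plFR [-258.9 -111.3   12. ]
plFL [-260.5  124.9   12. ]
railR [-245.4 -111.5   22. ]
```

```bash
python3 -m pendant '{"translation":[[0,1,3],[0,2.5,7],[0,4,11],[0,5.3,14.5],[0.5,5.3,16.4],[2,5.3,16.4],[4,5.3,16.4],[4.5,5.3,16.4],[4.5,5.3,16.4]],"angular":[[0,0,0],[0,0,0],[0,0,0],[0,0,0],[0,0,0],[0,0,0],[0,0,0],[0,0,0],[0,0,0]],"jaw":[0.2,0.2,0.2,0.2,0.2,0.2,0.2,0.2,0.2]}'
python3 - <<'E'
from h import *
import cv2
plan((-.0195,0,.1956))
cv2.imwrite("pics/side4.png",read_camera("side")[100:340,130:400])
E
```

```text
time: 9.38
ee_pos: [0.6651, 0.1283, 0.2195]
tool_rot: [-2.757, 1.562, -3.022]
force: [-0.2, -0.7, 0.4]
width: 0.197
t 9.38 box now [-20.8   0.3 219.5] F [-0.2 -0.7  0.4] w 0.2
 shift cm [ 2.39 -0.02  0.15] turn [ 0.005 -0.008  0.003]
```

View pics/side4.png

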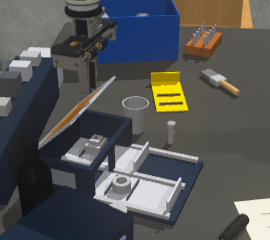

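```bash
python3 -m pendant '{"translation":[[1,0,0.1],[1.8,0,0.1],[2.4,0,0.1],[2.9,0,-0.3],[3.4,0,-0.7],[4.0,0,-1.1],[4.6,0,-1.5],[5.2,0,-1.8],[5.8,0,-2.1],[6.4,0,-2.4],[7.0,0,-2.65],[7.5,0,-2.85]],"angular":[[0,0,0],[0,0,0],[0,0,0],[0,0,0],[0,0,0],[0,0,0],[0,0,0],[0,0,0],[0,0,0],[0,0,0],[0,0,0],[0,0,0]],"jaw":[0.2,0.2,0.2,0.2,0.2,0.2,0.2,0.2,0.2,0.2,0.2,0.2]}'
python3 - <<'E'
from h import *
import cv2
plan((-.055,0,.101))
cv2.imwrite("pics/side5.png",cv2.resize(read_camera("side")[120:320,150:350],None,fx=3,fy=3))
E
```

```text
time: 10.92
ee_pos: [0.6373, 0.136, 0.145]
tool_rot: [-2.802, 1.563, -3.067]
force: [1.0, 1.4, 2.5]
width: 0.201
t 10.93 box now [-49.6   0.3 145. ] F [1.  1.4 2.5] w 0.2
 shift cm [ 4.41 -0.01 -0.5 ] turn [ 0.005 -0.007  0.003]
```

View pics/side5.png

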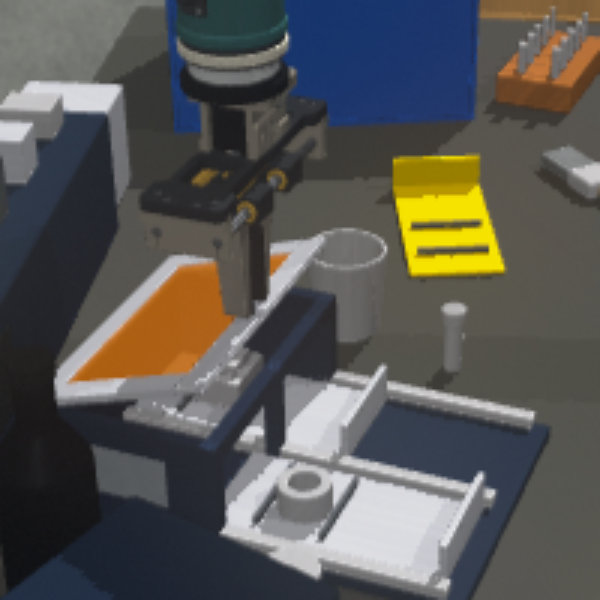

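Lid is following the fingertips (pressing on the front frame strip, ~3 N). Continue down slowly.

```bash
python3 -m pendant '{"translation":[[0.5,0,-0.2],[1.0,0,-0.3],[1.5,0,-0.4],[2.0,0,-0.45],[2.5,0,-0.5],[2.9,0,-0.5],[3.2,0,-0.5],[3.5,0,-0.5],[3.7,0,-0.5],[3.9,0,-0.5],[4.05,0,-0.5]],"angular":[[0,0,0],[0,0,0],[0,0,0],[0,0,0],[0,0,0],[0,0,0],[0,0,0],[0,0,0],[0,0,0],[0,0,0],[0,0,0]],"jaw":[0.2,0.2,0.2,0.2,0.2,0.2,0.2,0.2,0.2,0.2,0.2]}'
python3 - <<'E'
from h import *
plan((-.055,0,.101))
E
```

```text
time: 12.35
ee_pos: [0.6317, 0.137, 0.1038]
tool_rot: [-2.748, 1.562, -3.013]
force: [-1.6, -0.1, 3.3]
width: 0.201
t 12.35 box now [-55.4  -0.2 103.8] F [-1.6 -0.1  3.3] w 0.2
 shift cm [0.28 0.03 0.04] turn [ 0.005 -0.008  0.003]
```

```bash
python3 -m pendant '{"translation":[[0.1,0,0],[0.2,0,0],[0.3,0,0],[0.4,0,0],[0.5,0,0],[0.5,0,0]],"angular":[[0,0,0],[0,0,0],[0,0,0],[0,0,0],[0,0,0],[0,0,0]],"jaw":[0.2,0.2,0.2,0.2,0.2,0.2]}'
python3 - <<'E'
from h import *
plan((-.055,0,.101))
E
```

```text
time: 13.1
ee_pos: [0.6317, 0.1371, 0.1013]
tool_rot: [-2.848, 1.562, -3.113]
force: [-8.1, -0.3, 17.1]
width: 0.199
t 13.1 box now [-55.3  -0.2 101.3] F [-8.1 -0.3 17.1] w 0.2
 shift cm [0.03 0.02 0.04] turn [ 0.005 -0.008  0.003]
```

```bash
python3 -m pendant '{"translation":[[-0.5,0,0],[-3,0,0],[-7,0,-1],[-11,0,-5],[-14,0,-10],[-15,0,-15],[-15,0,-19],[-15,0,-22],[-15,0,-22]],"angular":[[0,0,0],[0,0,0],[0,0,0],[0,0,0],[0,0,0],[0,0,0],[0,0,0],[0,0,0],[0,0,0]],"jaw":[0.2,0.2,0.2,0.2,0.2,0.2,0.2,0.2,0.2]}'
python3 - <<'E'
from h import *
import cv2
plan((-.055,0,.101))
for n in ("top","side"): cv2.imwrite(f"pics/{n}6.png",read_camera(n))
t=cv2.imread("pics/top6.png")[110:290,130:350]
cv2.imwrite("pics/topz6.png",cv2.resize(t,None,fx=3.3,fy=3.3,interpolation=cv2.INTER_CUBIC))
t=cv2.imread("pics/side6.png")[165:335,150:350]
cv2.imwrite("pics/sidez6.png",cv2.resize(t,None,fx=3.5,fy=3.5,interpolation=cv2.INTER_CUBIC))
E
```

```text
time: 14.22
ee_pos: [0.4196, 0.1955, 0.2534]
tool_rot: [-2.98, 1.563, 3.041]
force: [0.7, 0.0, 0.2]
width: 0.198
t 14.22 box now [-275.3   -0.4  253.4] F [0.7 0.  0.2] w 0.2
 shift cm [15.06 -0.1  22.15] turn [ 0.008 -0.008  0.001]
```

View pics/topz6.png

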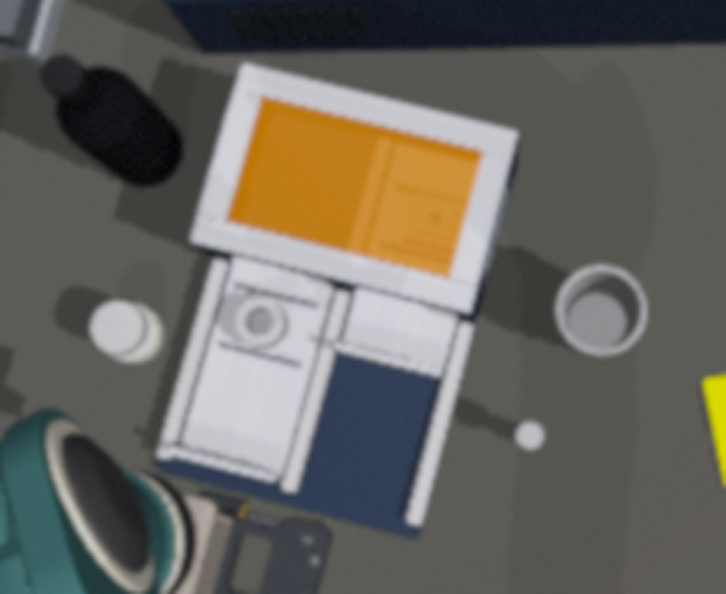

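View pics/sidez6.png

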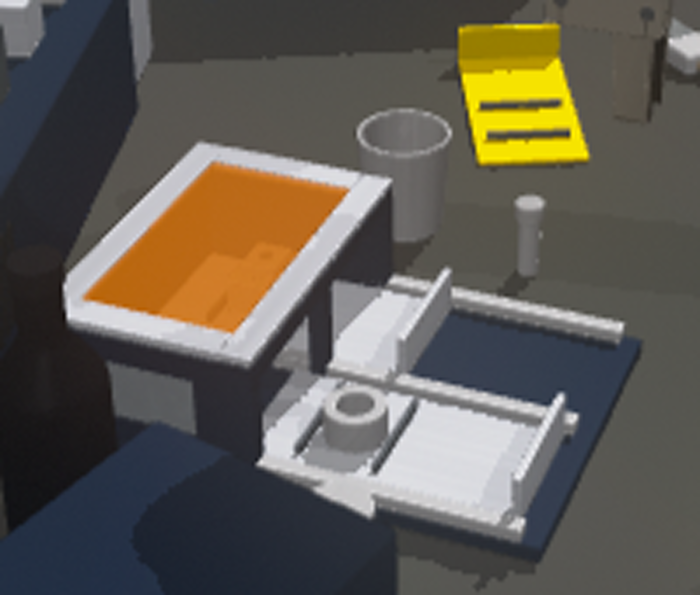

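Run:
```python
from h import *
Z=lambda x,y:(x/3.3+130-.5,y/3.3+110-.5)
S=lambda x,y:(x/3.5+150-.5,y/3.5+165-.5)
for nm,n,px,z in [("lipL","top",Z(333,352),.047),("lipR","top",Z(438,378),.047),("plL","top",Z(158,466),.012),("plR","top",Z(419,536),.012),("lidL","top",Z(191,242),.101),("lidR","top",Z(473,313),.101),("lidL","side",S(250,358),.101),("lidR","side",S(391,180),.101),("lipR","side",S(451,270),.047)]:
    print(nm,n,(w2b(onz(n,px,z))*1000).round(1))
order.hand_in()
```

```text
lipL top [-128.   -11.4   47. ]
lipR top [-127.  -100.4   47. ]
plL top [-255.6  111.3   12. ]
plR top [-256.  -116.3   12. ]
lidL top [-75.9 111.3 101. ]
lidR top [ -74.6 -118.3  101. ]
lidL side [-73.4 112.5 101. ]
lidR side [ -74.3 -110.5  101. ]
lipR side [-124.4  -96.1   47. ]
the job is handed in; nothing more can be done
```

I pushed the tray with the stepped block (the right-hand lane) home against the back of the box. Then I pressed the lid shut slowly, backed the arm off and handed the job in at about 14 s of the 48 s.

**Tray:**
- It slid with about 3 N, then stopped dead while the push rose to about 9 N.
- The fingertips stopped where home would put them, with the lip at box x of about -124 mm. The target is -125 mm.
- The side camera put the lip at -124 to -125 mm. The wrist and top cameras put it at -127 to -128 mm, which would be 2–3 mm short.
- I took it as home, because the top view is coarse (about 2.6 mm per pixel) and the stop under force was clear. I did not push again to confirm.

**Lid:**
- It started at about 0.75 rad and followed the fingertips down with about 3 N.
- It stopped with the fingertips at z = 101.3 mm under 17 N up. The fully shut height is 101 mm.
- After the arm withdrew, both views showed it lying flat, with its front edge at x = -73 to -76 mm; shut is -75 mm.

**Other items:** In the last pictures the spare tray with its collar, the jar, cup, punch, flask and yellow look-alike were where they started. I did not measure them.

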